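# Line up a sampling valve: right cup, bypass shut, tap open

### The job

Get the small valve stand ready to draw a sample: first stand the one steel cup that just fits the round recess under the spout upright in that recess and let go of it. Then turn the wing handle of the bypass valve (the one without a spout) fully closed, across its pipe, and only after that turn the lever of the spout valve fully open, in line with its pipe. Leave the two wrong cups, the dropper bottle, the wash bottle beside the stand and the jar standing where they are.

Things in the scene. Friction and masses are not known exactly. Their poses are not given: they have to be found in the camera images.
- deck: Fixed grey base plate of the valve stand, 215 (x) x 270 (y) x 10 mm thick; it lies on the desk. Origin on the desk, 135 mm behind the plate's front edge, midway across; x points to the back of the stand (away from the robot at yaw 0), y to its left, z up. A steel header pipe (22 mm thick, its axis 75 mm up and 58 mm behind the origin) runs along its back.
- sample_valve: Fixed valve unit WITH the spout, on the deck 85 mm left or right of its middle (the two units change places). Origin under its foot, 10 mm above the desk, axes as the deck's. A 45 x 50 mm post carries a plate 96 x 70 mm sloping 35 degrees, facing up and to the front, its top face's middle 170 mm above the origin; on it a brass valve 30 mm thick, 94 mm long, its pipe running up and down the slope.
- spout_mouth (a point): Middle of the spout's 15 mm mouth, which points down, 95 mm in front of sample_valve's origin and 138 mm above the desk. The 12 mm steel spout reaches forward to it from the valve; its top is 158 mm above the desk. (Behind each sloping plate a 12 mm pipe goes down to the header; its top is 235 mm above the desk, 55 mm behind the unit's origin.) Axes as the deck's.
- recess (a point): Middle of the floor of the round recess straight under the spout mouth (126 mm below it), 95 mm in front of sample_valve's origin and 12 mm above the desk. The recess is 55 mm wide inside, bounded by a thin steel rim 62 mm wide outside and 5 mm high. Axes as the deck's.
- sample_lever (a joint): Lever of the spout valve, rad: 0 = closed (lever across the pipe, pointing to the stand's left, +y), 1.57 = open (lever in line with the pipe, pointing up the slope to the back). Seen from the front, looking onto the stem, opening is clockwise. Stops at both ends, stays where left; about 0.15 N m. It starts closed or nearly so.
- lever_hub (a point): Point on the stem axis of the spout valve at the lever's mid-thickness, 52 mm above the sloping plate. Turns with the lever: z = stem axis outward (square to the plate, 35 degrees from vertical towards the front), y = from the stem along the lever.
- lever_grip (a point): Middle of the lever's black grip, 54 mm from the stem axis; grip 36 mm long, 16 mm wide, 14 mm thick (along the stem), its end 70 mm from the axis, its underside 45 mm above the plate; axes as lever_hub.
- bypass_valve: The other fixed valve unit, without spout or recess (a short blind plug instead); otherwise the same as sample_valve, with the same kind of frame.
- bypass_wing (a joint): Wing handle of the bypass valve, rad: 0 = closed (wing across the pipe, along the stand's y), 1.57 = open (wing in line with the pipe). Seen looking onto the stem, closing is anticlockwise. Stops at both ends, stays where left; about 0.10 N m. It starts open or mostly so.
- wing_grip (a point): Middle of the wing handle, on the stem axis, 52 mm above the sloping plate. The wing is a black bar 62 mm long (y), 12 mm wide (x), 22 mm high (z = stem axis outward); axes turn with it.
- cup_small: Loose open steel cup, 40 mm wide, 60 mm high, 2.5 mm wall; too small for the recess; must stay. Origin at the centre of its underside, z up.
- cup_mid: Loose open steel cup, 50 mm wide, 60 mm high, 2.5 mm wall, 4 mm bottom, foot bevelled 2 mm; the one that just fits the recess. About 60 g. Origin at the centre of its underside, z up.
- cup_large: Loose open steel cup, 60 mm wide, 60 mm high; too big for the recess; must stay. Origin at the centre of its underside, z up.
- oil_bottle: Amber dropper bottle with black cap, 27 mm wide, 85 mm high, standing loose on the front of the deck between the two units; must stay. Origin at the centre of its underside.
- wash_bottle: White wash bottle with red bent nozzle, 66 mm body, 94 mm overall, 200 mm high, loose, left of the stand; must stay. Origin under its middle.
- jar: Screw-cap specimen jar with grey lid, 46 mm wide, 58 mm high, loose, at the right; must stay. Origin at the centre of its underside.
There are look-alikes about, which are no part of the job. What is shaped like the cup_mid but purple or red is not meant.

How it is judged (in metres and radians):
On the way, in this order (a step that is already met when the one before it is completed fails the run):
1. the fitting cup stands upright in the recess, released (horizontal distance between cup_mid and recess below 0.006 m and z of cup_mid in the frame of recess between -0.003 and 0.003 m and angle between cup_mid's own z axis and vertical below 0.06 rad and contact force between the fingers and cup_mid below 0.1 N and linear speed of cup_mid below 0.02 m/s), for 0.2 s.
2. the bypass wing is closed, cup still in place (value of joint bypass_wing below 0.12 rad and horizontal distance between cup_mid and recess below 0.006 m and z of cup_mid in the frame of recess between -0.003 and 0.003 m and angle between cup_mid's own z axis and vertical below 0.06 rad), for 0.2 s.
3. the spout valve's lever is open (value of joint sample_lever above 1.45 rad and value of joint bypass_wing below 0.12 rad), for 0.2 s.
At the end, for the whole second after the job is handed in: The 50 mm cup stands released and at rest, upright (within 0.06 rad) on the recess floor (within 3 mm) and centred within 6 mm; the bypass wing is within 0.12 rad of closed, the lever within 0.12 rad of open; the other cups, dropper bottle, wash bottle and jar are within 20 mm of where they stood (all of step 1 and all of step 3 and not (distance of cup_small from where it was at the start of the episode above 0.02 m) and not (distance of cup_large from where it was at the start of the episode above 0.02 m) and not (distance of oil_bottle from where it was at the start of the episode above 0.02 m) and not (distance of wash_bottle from where it was at the start of the episode above 0.02 m) and not (distance of jar from where it was at the start of the episode above 0.02 m)); the robot touches nothing.
It fails at once if a wrong cup, the dropper bottle, the wash bottle or the jar is moved more than 20 mm or knocked over (distance of any of cup_small, cup_large, oil_bottle, wash_bottle, jar from where it was at the start of the episode above 0.02 m or angle between any of cup_small, cup_large, oil_bottle, wash_bottle, jar's own z axis and vertical above 0.5 rad).
It fails at once if the spout valve is opened while the bypass is still open (value of joint sample_lever above 0.8 rad and value of joint bypass_wing above 0.3 rad).
It also fails if it takes over 72 s, if anything falls off the work surface, if the arm or the gripper's body presses on something with over 40 N, if the wrist force passes 120 N, or if a joint passes its speed limit or range.

### The arm

A 6-joint arm with a two-finger parallel gripper is mounted at the origin on a cart in front of the work surface, level with it; the furniture and walls round the work are solid. World frame = base frame: x ahead of the robot, y to its left, z up, the work surface at z = 0. Lengths are in mm, angles in degrees, forces in N, time in s.
With the tool pointing down it reaches from about 325 to 775 mm from the base axis. Payload 9.3 kg.
Tool frame: the origin (TCP) lies between the finger pads; the fingertips stand 17 mm ahead of it and the grasp point (between the pads) lies 2 mm behind it; z points along the fingers, y is the line along which they close (so a half turn about z gives the same grasp; the last joint's range is limited). The gripper opens to 85 mm and grips with 20 to 120 N. Pads are 22 mm wide; open, the fingers measure 114 mm over their backs; the gripper's body (76 mm by 85 mm) begins 54 mm behind the grasp point. The pads swing forward as they close: fully open they stand 13 mm farther back than shut.
Start: joints at [55.6, 14.817, 1.232, 76.415, 0, 81.257], TCP at [238.142, 495.767, 248.279] pointing down, gripper open.
Joint ranges: [-174.27, 174.27], [-52.1, 104.24], [-59.71, 78.15], [-110.17, 111.67], [-87.03, 83.33], [-180, 180]. Speed limits (degrees/s): [127.2, 127.2, 159.86, 180, 180, 180].

### API

Orientations are given as a 3x3 rotation matrix whose columns are the frame's x, y, z axes.
In Python, from workcell import telemetry, cams, sign_off gives the robot as it stands.
- The arm moves only by the tool jog_arm, never from a script. Its argument "increments" is a list of rows, each an object with "delta_pos": the shift along the tool's x, y, z in mm, a list of three; "twist": the turn about the tool's z in rad. In form: [{"delta_pos": [dx, dy, dz], "twist": twist}, ...]. A call has 1 to 8 rows; each row shifts and turns the commanded pose from where the row before left it, along the tool's axes as they then stand; what a row does not reach is not made up. A row lasts 1/8 s, in which the tool goes at most 62.5 mm and 10.7 degrees, less where a joint would pass 70% of its speed; a pose out of reach is approached as far as the arm can. A call is refused whole if a number of a shift passes 62.5 or a number of a turn 0.188, either way. A call with a gripper value outside its range is refused whole. "grip" is the opening, from 0 (shut) to 1 (fully open), set as the call begins (left out, the last holds). The fingers move at their own pace and stop on an object; "force" is the grip in N (left out, the last holds). Time passes only in rows, so rows that do not move let the fingers close. It gives the time, the measured TCP pose, the force, the opening and the grip force at its end, in the units of the state.
- telemetry.sense(): the state, without advancing time (a new reading comes with each control period).
- cams.snapshot(name): name is "side" or "top"; returns the picture (480x640x3 uint8, red, green, blue); there is no depth.
- cams.get_calibration(name): a dict with "intrinsics" (3x3 intrinsics, pixels), "rvec" (rotation vector, rad) and "tvec" (3), from world to camera coordinates, as OpenCV has them. Camera axes: x right, y down, z forward; pixel columns grow to the right and rows downward; lengths in mm; the calibration is good to about 2 mm. A picture is of the moment at which its call begins. get_calibration takes no time and is no camera call.
- sign_off(): hands the job in; it is judged then, once.
The state is a dict: "clock": time; "qpos": joint angles; "dq": joint speeds; "tau": joint torques, N m; "position": TCP position; "tool_rot": TCP orientation; "ft_force": force on the tool from outside, world axes, zero at the start; "moment": the same for the moment, N m; "width": finger opening in mm; "finger_force": force on a finger pad.
Only numpy, scipy, OpenCV 4.12 (cv2) and the standard library are available. Lean on these libraries where they do the work, as an engineer would, in place of code of your own. Each camera call takes 0.05 s, during which the arm holds its last target. There are 200 camera calls.

## Working session

There is one attempt and no reset: what is moved stays moved. The work goes in short steps, Python scripts to look and compute and a tool call to move; the robot and the scene stay as the last step left them, time stands still between calls to the robot, and variables do not carry over. Pictures are saved under pics/ and viewed, at most 10 in all, crops included, and the job is handed in when it is done.

Besides the shell and the picture viewer there is one more tool, called after "Call:" as a command line: name --argument value ..., lists and objects as JSON in quotes. jog_arm: Moves the arm, as the interface text tells. Its arguments: {"type":"object","properties":{"increments":{"type":"array","items":{"type":"object","properties":{"delta_pos":{"type":"array","items":{"type":"number"}},"twist":{"type":"number"}}}},"grip":{"type":"number"},"force":{"type":"number"}},"required":["increments"]}

```bash
mkdir -p pics; ls
python3 - <<'E'
from workcell import telemetry, cams
import cv2,numpy as np
s=telemetry.sense(); print(s)
for n in("side","top"):
    c=cams.get_calibration(n); R=cv2.Rodrigues(np.array(c["rvec"],float))[0]
    print(n,c, -R.T@np.array(c["tvec"],float).ravel())
    cv2.imwrite(f"pics/{n}0.png",cams.snapshot(n)[:,:,::-1])
E
```

```text
pics
{'clock': 0.0, 'qpos': array([ 5.56005518e+01,  1.48509463e+01,  1.18815650e+00,  7.64157996e+01,
       -1.59018428e-03,  8.12581411e+01]), 'dq': array([-0.0157168 ,  0.05531652, -0.01174977, -0.01531842, -0.07229224,
       -0.02642036]), 'tau': array([-2.80730019e-03, -5.55650496e+01,  3.44526279e+01,  1.39627332e-02,
       -2.45735409e-04, -3.61433354e-05]), 'position': array([237.98858952, 495.54243183, 247.65340295]), 'tool_rot': array([[-9.01397711e-01,  4.32991455e-01, -7.52021453e-04],
       [ 4.32992070e-01,  9.01396999e-01, -1.14744792e-03],
       [ 1.81034737e-04, -1.35992625e-03, -9.99999059e-01]]), 'ft_force': array([-0.30223123, -0.19607621, -0.26311889]), 'moment': array([ 0.01329464, -0.03050558, -0.02176227]), 'finger_force': 0.0, 'width': 85.29978324616599}
side {'intrinsics': array([[528.99568608,   0.        , 318.05043635],
       [  0.        , 528.99568608, 252.66692899],
       [  0.        ,   0.        ,   1.        ]]), 'rvec': array([ 0.2116992 ,  2.98100251, -0.86007333]), 'tvec': array([ 568.81210967,   40.88493039, 1269.83776133])} [ 644.76263723  556.91350749 1100.83387509]
top {'intrinsics': array([[463.36786291,   0.        , 323.73848501],
       [  0.        , 463.36786291, 232.65285807],
       [  0.        ,   0.        ,   1.        ]]), 'rvec': array([ 2.19860869, -2.14426907,  0.13886244]), 'tvec': array([ -70.478523  ,  574.51935326, 1307.12559446])} [ 426.7671616   -36.22779545 1363.8820938 ]
```

View pics/side0.png

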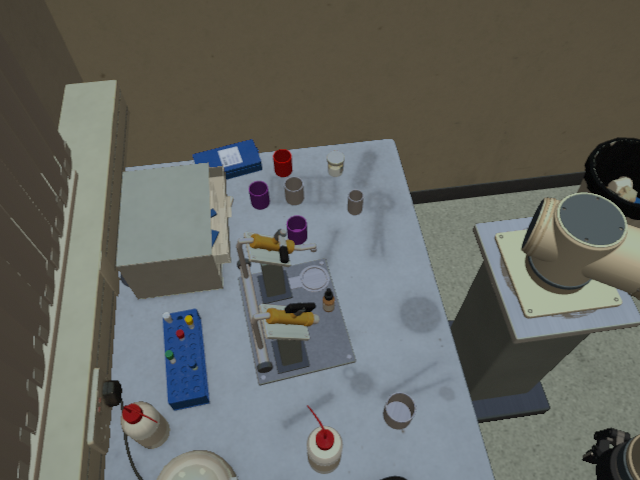

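View pics/top0.png

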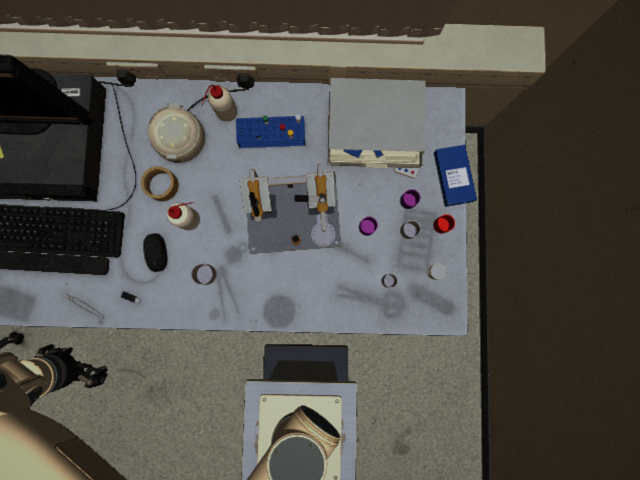

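The side view shows steel cups at about (400,410), (294,190) and (356,203), and the stand at about (295,310). In the top view the cups are at (204,274), (411,230) and (390,281), and the spout unit is the right one with its recess at (323,234). I'll zoom in next.

```bash
cat > h.py <<'E'
import numpy as np,cv2
from workcell import telemetry,cams
def cal(n):
    c=cams.get_calibration(n);return np.array(c["intrinsics"]),cv2.Rodrigues(np.array(c["rvec"],float))[0],np.array(c["tvec"],float).ravel()
def ray(n,uv):
    K,R,t=cal(n);d=R.T@np.linalg.inv(K)@np.array([uv[0],uv[1],1.]);return -R.T@t,d/np.linalg.norm(d)
def plane(n,uv,z):
    o,d=ray(n,uv);return o+d*(z-o[2])/d[2]
def tri(a,b):
    (o1,d1),(o2,d2)=ray("side",a),ray("top",b)
    s,*_=np.linalg.lstsq(np.c_[d1,-d2],o2-o1,rcond=None)
    p,q=o1+d1*s[0],o2+d2*s[1];return (p+q)/2,np.linalg.norm(p-q)
def proj(n,P):
    K,R,t=cal(n);p=K@(R@np.asarray(P,float)+t);return p[:2]/p[2]
E
python3 - <<'E'
import cv2,numpy as np
s=cv2.imread("pics/side0.png");t=cv2.imread("pics/top0.png")
z=lambda im,x,y,w,h,f:cv2.resize(im[y:y+h,x:x+w],None,fx=f,fy=f,interpolation=cv2.INTER_CUBIC)
cv2.imwrite("pics/s1.png",z(s,225,145,160,120*2,2.5)[:600])
cv2.imwrite("pics/s1.png",cv2.resize(s[220:385,230:370],None,fx=3.6,fy=3.6,interpolation=cv2.INTER_CUBIC))
a=cv2.resize(t[160:260,230:350],None,fx=5,fy=5,interpolation=cv2.INTER_CUBIC)
cv2.imwrite("pics/t1.png",a)
E
```

```text
(no output)
```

View pics/s1.png

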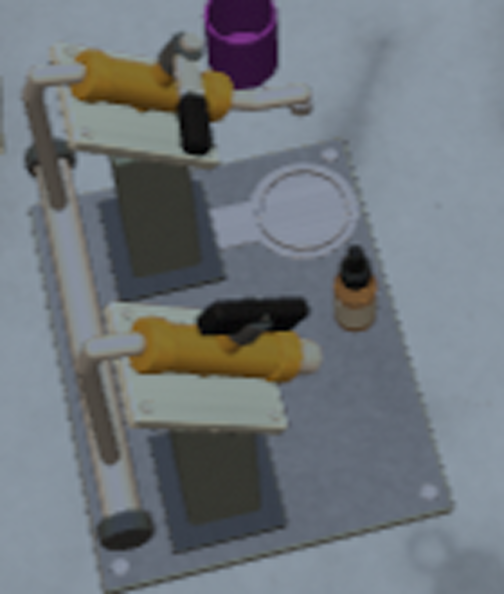

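View pics/t1.png

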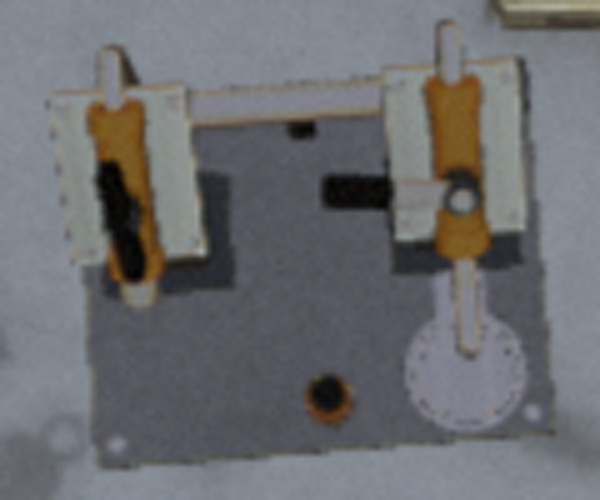

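The zooms show the recess rim at about (314,278) in the side view and (323,234) in the top view. The lever points left (+y), and the wing is nearly in line with its pipe. The dropper bottle stands between the units at the front.

```bash
cat > m.py <<'E'
from h import *
S=lambda x,y:((x)/3.6+230-.36,(y)/3.6+220-.36); T=lambda x,y:(x/5+230-.4,y/5+160-.4)
for nm,f in(("side",{"rec":(S(304,209),14),"fr":(S(345,140),10),"fl":(S(452,508),10),"bl":(S(108,592),10),"br":(S(33,208),10)}),
            ("top",{"rec":(T(466,371),14),"fr":(T(552,433),10),"fl":(T(98,467),10)})):
    for k,(uv,z) in f.items(): print(nm,k,plane(nm,uv,z).round(1))
for k,a,b in(("spoutend",S(303,97),T(469,348)),("levgrip",S(195,124),T(356,193)),("wing",S(253,316),T(121,221)),("oilcap",S(355,253),T(327,390)),
  ("hub",S(184,45),T(462,197)),("pipeR",S(38,78),T(449,28)),("pipeL",S(90,345),T(111,50))):
    p,e=tri(a,b);print(k,p.round(1),e.round(1))
# wing ends
for k,a,b in(("wingback",S(205,319),T(107,165)),("wingfront",S(303,311),T(135,278))):
    p,e=tri(a,b);print(k,p.round(1),e.round(1))
# cups: grey? rough rim centers
for k,a,b in(("A",(400,403),(205,272)),("B",(294,184),(411,228)),("C",(356,197),(390,279)),("jar",(335,159),(438,271))):
    p,e=tri(a,b);print(k,p.round(1),e.round(1),plane("side",a,60).round(1),plane("top",b,60).round(1))
s=cv2.imread("pics/side0.png");t=cv2.imread("pics/top0.png")
a=cv2.resize(s[140:240,235:380],None,fx=4,fy=4,interpolation=cv2.INTER_CUBIC)
b=cv2.resize(t[190:300,360:460],None,fx=4,fy=4,interpolation=cv2.INTER_CUBIC)[:,:210+190]
c=np.zeros((600,800,3),np.uint8);c[:400,:580]=a;
d=cv2.resize(b,None,fx=.5*1,fy=.5);c=np.zeros((600,800,3),np.uint8);c[:300,:435]=cv2.resize(s[140:240,235:380],None,fx=3,fy=3,interpolation=cv2.INTER_CUBIC)
c[:330,440:740]=cv2.resize(t[190:300,360:460],None,fx=3,fy=3,interpolation=cv2.INTER_CUBIC)
c[340:580,:240]=cv2.resize(s[370:450,360:440],None,fx=3,fy=3,interpolation=cv2.INTER_CUBIC)
c[340:580,440:680]=cv2.resize(t[235:315,165:245],None,fx=3,fy=3,interpolation=cv2.INTER_CUBIC)
cv2.imwrite("pics/cups.png",c)
E
python3 m.py
```

```text
side rec [576.3 -53.2  14. ]
side fr [ 541.6 -104.2   10. ]
side fl [516.1 160.9  10. ]
side bl [724.5 183.1  10. ]
side br [752.5 -81.7  10. ]
top rec [574.7 -53.7  14. ]
top fr [ 539.9 -105.1   10. ]
top fl [513.3 159.6  10. ]
spoutend [573.7 -53.6 147.5] 2.7
levgrip [640.1   5.7 226.6] 1.9
wing [623.2 122.4 222.3] 1.2
oilcap [554.4  23.7  89.3] 0.9
hub [640.2 -47.2 225.6] 3.0
pipeR [724.1 -38.1 225.1] 1.3
pipeL [707.3 130.1 229.6] 0.5
wingback [647.9 128.3 238. ] 0.6
wingfront [596.7 116.2 208. ] 1.1
A [451.6 275.3  55.6] 5.2 [450.  277.4  60. ] [453.9 273.2  60. ]
B [ 592.7 -303.3   61.2] 0.1 [ 592.7 -304.3   60. ] [ 592.8 -303.5   60. ]
C [ 445.4 -245.1   54.9] 3.4 [ 444.8 -240.6   60. ] [ 447.  -244.8   60. ]
jar [ 473.9 -384.1   46.4] 1.6 [ 476.9 -372.3   60. ] [ 472.7 -380.2   60. ]
```

View pics/cups.png

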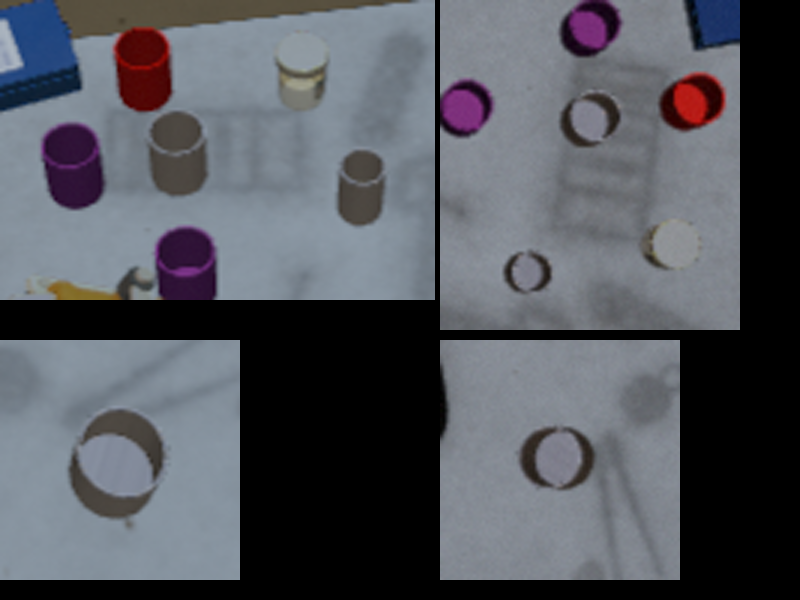

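Cup B at about (593,-303) is the 50 mm one: its rim is 19 px wide, against 15 px for the small cup. The stand yaw is about 5.7°. The tool can only point down, so the fingers have to straddle the spout, with the gripper body above it, and let the cup drop the last ~20 mm. I'll align the tool with the stand and move over the cup.

Call:
jog_arm --increments '[{"delta_pos": [0,0,0],"twist": -0.183},{"delta_pos": [0,0,0],"twist": -0.183},{"delta_pos": [0,0,0],"twist": -0.182},{"delta_pos": [0,0,0],"twist": 0},{"delta_pos": [-17,-52,0],"twist": 0},{"delta_pos": [-17,-52,0],"twist": 0},{"delta_pos": [-17,-52,0],"twist": 0},{"delta_pos": [-17,-52,0],"twist": 0}]' --grip 1 --force 30

```text
clock: 1.1
position: [326.9, 294.1, 248.2]
tool_rot: [[-0.995, -0.095, 0.0], [-0.095, 0.995, 0.0], [-0.0, 0.0, -1.0]]
ft_force: [0.9, 1.6, 0.1]
width: 85.4
finger_force: 0.0
```

Call:
jog_arm --increments '[{"delta_pos": [-17,-52,0],"twist": 0},{"delta_pos": [-17,-52,0],"twist": 0},{"delta_pos": [-17,-52,0],"twist": 0},{"delta_pos": [-17,-52,0],"twist": 0},{"delta_pos": [-17,-52,0],"twist": 0},{"delta_pos": [-17,-52,0],"twist": 0},{"delta_pos": [-17,-52,0],"twist": 0},{"delta_pos": [-17,-52,0],"twist": 0}]'

```text
clock: 2.1
position: [503.9, -106.6, 248.2]
tool_rot: [[-0.996, -0.095, 0.0], [-0.095, 0.996, 0.0], [-0.0, 0.0, -1.0]]
ft_force: [0.6, 1.6, 0.4]
width: 85.3
finger_force: 0.0
```

Call:
jog_arm --increments '[{"delta_pos": [-17,-52,0],"twist": 0},{"delta_pos": [-17,-52,0],"twist": 0},{"delta_pos": [-17,-52,0],"twist": 0},{"delta_pos": [-17,-52,0],"twist": 0},{"delta_pos": [0,0,40],"twist": 0},{"delta_pos": [0,0,40],"twist": 0},{"delta_pos": [0,0,0],"twist": 0}]'

```text
clock: 2.98
position: [590.6, -304.1, 165.0]
tool_rot: [[-0.995, -0.096, -0.005], [-0.096, 0.995, 0.004], [0.005, 0.004, -1.0]]
ft_force: [0.4, 0.1, -0.8]
width: 85.1
finger_force: 0.0
```

Call:
jog_arm --increments '[{"delta_pos": [3,0,40],"twist": 0},{"delta_pos": [0,0,40],"twist": 0},{"delta_pos": [0,0,16],"twist": 0},{"delta_pos": [0,0,0],"twist": 0},{"delta_pos": [0,0,0],"twist": 0}]'

```text
clock: 3.6
position: [590.0, -305.7, 74.4]
tool_rot: [[-0.995, -0.1, 0.002], [-0.1, 0.995, -0.002], [-0.002, -0.002, -1.0]]
ft_force: [0.3, 0.3, 0.2]
width: 85.2
finger_force: 0.0
```

Call:
jog_arm --increments '[{"delta_pos": [0,0,0],"twist": 0},{"delta_pos": [0,0,0],"twist": 0},{"delta_pos": [0,0,0],"twist": 0},{"delta_pos": [0,0,0],"twist": 0},{"delta_pos": [0,0,0],"twist": 0},{"delta_pos": [0,0,0],"twist": 0}]' --grip 0 --force 30

```text
clock: 4.35
position: [589.4, -305.2, 73.5]
tool_rot: [[-0.995, -0.1, 0.001], [-0.1, 0.995, -0.001], [-0.001, -0.001, -1.0]]
ft_force: [-0.7, 1.5, 5.9]
width: 46.0
finger_force: 29.7
```

Run:
```python
from h import *
s=cams.snapshot("side")[:,:,::-1];t=cams.snapshot("top")[:,:,::-1]
cv2.imwrite("pics/g1.png",np.hstack([cv2.resize(s[140:240,240:340],(400,400),interpolation=2),cv2.resize(t[170:270,360:460],(400,400),interpolation=2)]))
```

```text
(no output)
```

View pics/g1.png

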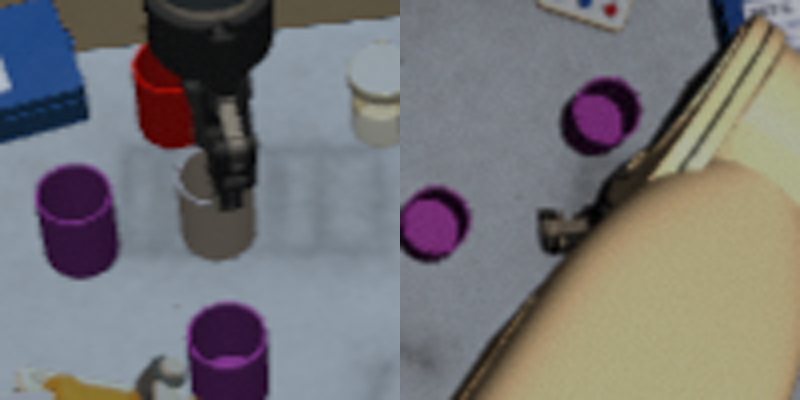

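The near finger shows at about (235,190) in the left half of the crop, while the cup's middle is at about column 217. So the pads sit roughly 8–12 mm towards the robot. I'll check that by projection.

Run:
```python
from h import *
p=telemetry.sense()["position"]; y=np.array([-.1,.995,0])
f=lambda q:((proj("side",q)-[240,140])*4).round(0)
print(p,f(p+23*y),f(p+23*y-[0,0,17]),"cup",f([592.7,-303.3,60]),f([592.7,-303.3,0]))
for dx in(-25,0,25): print(f([592.7+dx,-303.3,0]))
```

```text
[ 589.38172983 -305.21858946   73.48464322] [228. 188.] [229. 205.] cup [216. 177.] [220. 236.]
[258. 231.]
[220. 236.]
[182. 240.]
```

Call:
jog_arm --increments '[{"delta_pos": [0,0,0],"twist": 0},{"delta_pos": [0,0,0],"twist": 0},{"delta_pos": [0,0,0],"twist": 0},{"delta_pos": [-3,0,4],"twist": 0},{"delta_pos": [0,0,4],"twist": 0},{"delta_pos": [0,0,0],"twist": 0},{"delta_pos": [0,0,0],"twist": 0}]' --grip 1

```text
clock: 5.32
position: [591.9, -304.9, 64.2]
tool_rot: [[-0.995, -0.1, -0.0], [-0.1, 0.995, 0.0], [0.0, 0.0, -1.0]]
ft_force: [0.4, 0.5, 0.2]
width: 85.3
finger_force: 0.0
```

Call:
jog_arm --increments '[{"delta_pos": [0,0,0],"twist": 0},{"delta_pos": [0,0,0],"twist": 0},{"delta_pos": [0,0,0],"twist": 0},{"delta_pos": [0,0,0],"twist": 0},{"delta_pos": [0,0,0],"twist": 0},{"delta_pos": [0,0,0],"twist": 0}]' --grip 0 --force 30

```text
clock: 6.08
position: [592.2, -304.9, 64.7]
tool_rot: [[-0.995, -0.1, 0.001], [-0.1, 0.995, -0.0], [-0.0, -0.0, -1.0]]
ft_force: [-0.6, 0.4, 5.9]
width: 47.8
finger_force: 31.4
```

Call:
jog_arm --increments '[{"delta_pos": [0,0,0],"twist": 0},{"delta_pos": [0,0,0],"twist": 0},{"delta_pos": [0,0,0],"twist": 0},{"delta_pos": [-1,0,-6],"twist": 0},{"delta_pos": [0,0,0],"twist": 0}]' --grip 0.8

```text
clock: 6.7
position: [593.4, -304.9, 71.0]
tool_rot: [[-0.995, -0.1, 0.001], [-0.1, 0.995, -0.001], [-0.001, -0.001, -1.0]]
ft_force: [0.9, -0.6, -0.2]
width: 68.2
finger_force: 0.0
```

Call:
jog_arm --increments '[{"delta_pos": [0,0,0],"twist": 0},{"delta_pos": [0,0,0],"twist": 0},{"delta_pos": [0,0,0],"twist": 0},{"delta_pos": [0,0,0],"twist": 0},{"delta_pos": [0,0,0],"twist": 0},{"delta_pos": [0,0,-10],"twist": 0},{"delta_pos": [0,0,-10],"twist": 0},{"delta_pos": [0,0,0],"twist": 0}]' --grip 0 --force 30

```text
clock: 7.7
position: [593.5, -305.1, 91.5]
tool_rot: [[-0.995, -0.1, 0.002], [-0.1, 0.995, -0.001], [-0.001, -0.001, -1.0]]
ft_force: [-0.1, -0.4, -0.5]
width: 47.5
finger_force: 31.1
```

Call:
jog_arm --increments '[{"delta_pos": [0,0,-20],"twist": 0},{"delta_pos": [0,0,-25],"twist": 0},{"delta_pos": [0,0,0],"twist": 0},{"delta_pos": [0,0,0],"twist": 0}]'

```text
clock: 8.2
position: [592.7, -304.6, 134.4]
tool_rot: [[-0.995, -0.1, -0.001], [-0.1, 0.995, 0.001], [0.001, 0.001, -1.0]]
ft_force: [-0.1, -0.5, -0.8]
width: 46.9
finger_force: 31.2
```

Run:
```python
from h import *
s=cams.snapshot("side")[:,:,::-1];t=cams.snapshot("top")[:,:,::-1]
cv2.imwrite("pics/g2.png",np.hstack([cv2.resize(s[130:230,240:340],(400,400),interpolation=2)]))
```

```text
(no output)
```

View pics/g2.png

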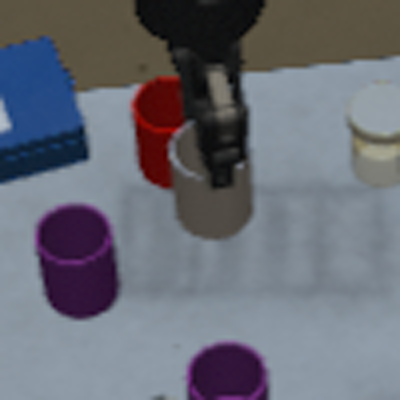

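The cup is held upright, with side edges at about columns 174 and 252 in the crop. I'll compute its offset from the tool.

Run:
```python
from h import *
p=telemetry.sense()["position"]; 
f=lambda q:((proj("side",q)-[240,130])*4).round(1)
for dx in(0,3,6): print(dx,[f([p[0]+dx,p[1],p[2]-71+h]) for h in(0,30,60)],f([p[0]+dx,p[1],p[2]-71]+25*np.array([-.2,.98,0])))
img=cv2.imread("pics/g2.png").astype(int)
for r in(190,200,205,210,215): print(r,img[r,160:265:5].sum(1)//3)
c=img[:,213].sum(1)//3; print(c[200:260:4])
```

```text
0 [array([215.9, 212.7]), array([213.7, 181.5]), array([211.4, 149.1])] [228.4 241.8]
3 [array([211.2, 213.2]), array([208.9, 182.1]), array([206.5, 149.7])] [223.6 242.4]
6 [array([206.5, 213.7]), array([204.1, 182.6]), array([201.6, 150.2])] [218.9 242.9]
190 [123 105  92  73  67  71  72  74  74  71  64  59  70  73  73  71  71  68
  78 118 128]
200 [126 127 125  90  66  71  72  73  74  74  75  74  75  75  74  72  70  68
  80 126 137]
205 [125 126 125  95  68  71  72  73  74  75  74  74  74  76  74  72  70  68
  73 125 139]
210 [125 127 127  99  69  71  73  73  75  74  74  74  75  75  74  71  69  68
  71 124 137]
215 [125 128 127 104  71  71  72  73  74  74  74  74  74  75  74  72  70  66
  85 131 139]
[ 73  74  74  74  74  75  74  75  74  75 114 138 139 138 137]
```

Centred within about 1 mm. I'll set it down and regrip 5 mm closer to the robot so the gripper body clears the valve.

Call:
jog_arm --increments '[{"delta_pos": [0,0,30],"twist": 0},{"delta_pos": [0,0,28],"twist": 0},{"delta_pos": [0,0,5],"twist": 0},{"delta_pos": [0,0,0],"twist": 0}]'

```text
clock: 8.8
position: [592.7, -304.4, 71.8]
tool_rot: [[-0.995, -0.1, -0.001], [-0.1, 0.995, 0.001], [0.001, 0.001, -1.0]]
ft_force: [-1.0, -0.1, -0.5]
width: 47.0
finger_force: 31.9
```

Call:
jog_arm --increments '[{"delta_pos": [0,0,0],"twist": 0},{"delta_pos": [0,0,0],"twist": 0},{"delta_pos": [0,0,0],"twist": 0},{"delta_pos": [5,0,0],"twist": 0},{"delta_pos": [0,0,0],"twist": 0}]' --grip 0.8

```text
clock: 9.43
position: [587.6, -305.3, 72.4]
tool_rot: [[-0.995, -0.1, -0.0], [-0.1, 0.995, 0.0], [0.0, 0.0, -1.0]]
ft_force: [0.3, -0.5, 0.1]
width: 68.4
finger_force: 0.0
```

Call:
jog_arm --increments '[{"delta_pos": [0,0,0],"twist": 0},{"delta_pos": [0,0,0],"twist": 0},{"delta_pos": [0,0,0],"twist": 0},{"delta_pos": [0,0,0],"twist": 0},{"delta_pos": [0,0,0],"twist": 0}]' --grip 0 --force 25

```text
clock: 10.05
position: [588.1, -305.3, 72.7]
tool_rot: [[-0.995, -0.1, 0.0], [-0.1, 0.995, -0.0], [-0.0, -0.0, -1.0]]
ft_force: [-2.1, 1.2, 6.5]
width: 46.8
finger_force: 25.4
```

Call:
jog_arm --increments '[{"delta_pos": [0,0,-20],"twist": 0},{"delta_pos": [0,0,-20],"twist": 0},{"delta_pos": [0,0,0],"twist": 0},{"delta_pos": [0,0,0],"twist": 0}]'

```text
clock: 10.55
position: [587.7, -305.0, 111.3]
tool_rot: [[-0.995, -0.1, -0.001], [-0.1, 0.995, 0.001], [0.001, 0.001, -1.0]]
ft_force: [1.0, 0.1, -1.3]
width: 46.7
finger_force: 25.7
```

Call:
jog_arm --increments '[{"delta_pos": [0,0,-30],"twist": 0},{"delta_pos": [0,0,-30],"twist": 0},{"delta_pos": [12,42,0],"twist": 0},{"delta_pos": [12,42,0],"twist": 0},{"delta_pos": [12,42,0],"twist": 0},{"delta_pos": [12,42,0],"twist": 0},{"delta_pos": [12,42,0],"twist": 0},{"delta_pos": [12,42,0],"twist": 0}]'

```text
clock: 11.55
position: [490.1, -60.4, 171.2]
tool_rot: [[-0.995, -0.1, -0.001], [-0.1, 0.995, 0.001], [0.001, 0.001, -1.0]]
ft_force: [0.4, -0.3, -0.2]
width: 46.7
finger_force: 26.0
```

Call:
jog_arm --increments '[{"delta_pos": [0,0,25],"twist": 0},{"delta_pos": [0,0,20],"twist": 0},{"delta_pos": [0,0,15],"twist": 0},{"delta_pos": [0,0,0],"twist": 0},{"delta_pos": [0,0,0],"twist": 0}]'

```text
clock: 12.18
position: [491.2, -61.8, 112.4]
tool_rot: [[-0.995, -0.1, -0.0], [-0.1, 0.995, 0.0], [0.0, 0.0, -1.0]]
ft_force: [0.5, 0.6, -0.7]
width: 46.8
finger_force: 26.1
```

Run:
```python
from h import *
s=telemetry.sense();p=s["position"];R=s["tool_rot"]
print(p,s["width"],R.T@(np.array([570.5,-53.8,106])-p))
s=cams.snapshot("side")[:,:,::-1]
cv2.imwrite("pics/g3.png",cv2.resize(s[210:360,250:400],(600,600),interpolation=2))
```

```text
[491.21652583 -61.76988506 112.35551831] 46.78014397035111 [-7.96845361e+01  6.54419202e-03  6.33684650e+00]
```

View pics/g3.png

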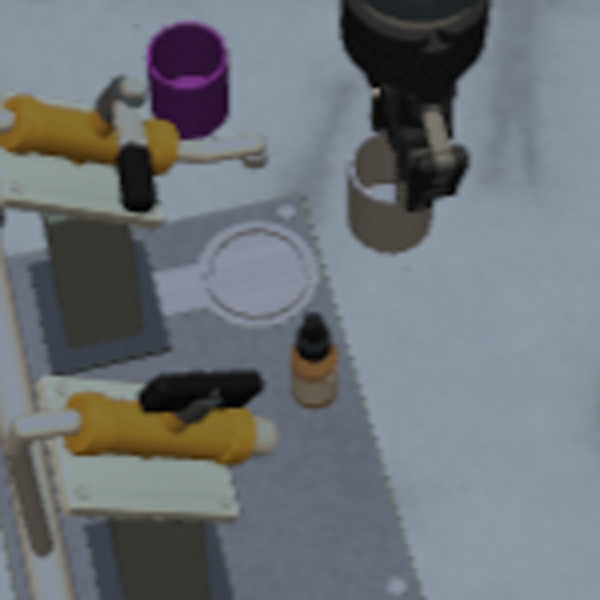

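The held cup has edges at about columns 348 and 432 and its bottom at row 251. The recess is centred at about (260,273). I'll compute the relative shift.

Run:
```python
from h import *
img=cv2.imread("pics/g3.png").astype(int)
for r in(205,212,220,228): print(r,[ (img[r,x].sum()//3) for x in range(336,446,4)])
for c in(380,390,400): print(c,[img[r,c].sum()//3 for r in range(232,268,3)])
p=telemetry.sense()["position"]
f=lambda q:((proj("side",q)-[250,210])*4+1.5).round(1)
X=np.array([.995,.1,0]);a=np.linspace(0,6.28,73)
for off in(3,5,7):
    c=p+off*X
    base=np.array([f([c[0]+25*np.cos(t),c[1]+25*np.sin(t),p[2]-72.5]) for t in a])
    rim=np.array([f([c[0]+25*np.cos(t),c[1]+25*np.sin(t),p[2]-12.5]) for t in a])
    print(off,"base x",base[:,0].min(),base[:,0].max(),"ymax",base[:,1].max(),"rim x",rim[:,0].min(),rim[:,0].max(),"y",rim[:,1].min())
r=plane("side",((259.5-1.5)/4+250,(273-1.5)/4+210),14);print("recess",r)
```

```text
205 [np.int64(145), np.int64(147), np.int64(137), np.int64(92), np.int64(63), np.int64(63), np.int64(66), np.int64(67), np.int64(67), np.int64(69), np.int64(70), np.int64(73), np.int64(77), np.int64(82), np.int64(82), np.int64(72), np.int64(65), np.int64(50), np.int64(26), np.int64(15), np.int64(23), np.int64(31), np.int64(24), np.int64(11), np.int64(73), np.int64(140), np.int64(153), np.int64(150)]
212 [np.int64(144), np.int64(148), np.int64(138), np.int64(93), np.int64(65), np.int64(65), np.int64(66), np.int64(67), np.int64(69), np.int64(69), np.int64(70), np.int64(70), np.int64(71), np.int64(71), np.int64(71), np.int64(71), np.int64(70), np.int64(66), np.int64(51), np.int64(48), np.int64(55), np.int64(58), np.int64(61), np.int64(68), np.int64(105), np.int64(144), np.int64(153), np.int64(152)]
220 [np.int64(145), np.int64(148), np.int64(139), np.int64(101), np.int64(68), np.int64(63), np.int64(66), np.int64(67), np.int64(68), np.int64(70), np.int64(71), np.int64(71), np.int64(71), np.int64(71), np.int64(71), np.int64(71), np.int64(71), np.int64(72), np.int64(72), np.int64(71), np.i
[... 572 characters left out ...]
(72), np.int64(71), np.int64(68), np.int64(79), np.int64(117), np.int64(142), np.int64(150), np.int64(150), np.int64(151)]
390 [np.int64(72), np.int64(71), np.int64(71), np.int64(72), np.int64(71), np.int64(68), np.int64(76), np.int64(106), np.int64(137), np.int64(152), np.int64(150), np.int64(151)]
400 [np.int64(71), np.int64(71), np.int64(70), np.int64(71), np.int64(71), np.int64(66), np.int64(77), np.int64(129), np.int64(149), np.int64(152), np.int64(150), np.int64(149)]
3 base x 351.5 437.3 ymax 257.6 rim x 354.1 443.5 y 128.1
5 base x 348.2 434.0 ymax 258.3 rim x 350.6 440.1 y 128.8
7 base x 344.9 430.7 ymax 259.0 rim x 347.2 436.6 y 129.5
recess [575.37786352 -52.57679366  14.        ]
```

Call:
jog_arm --increments '[{"delta_pos": [-25,0,0],"twist": 0},{"delta_pos": [-25,0,0],"twist": 0},{"delta_pos": [-20,0,0],"twist": 0},{"delta_pos": [-10,0,0],"twist": 0},{"delta_pos": [0,0,3],"twist": 0},{"delta_pos": [0,0,2],"twist": 0},{"delta_pos": [0,0,0],"twist": 0},{"delta_pos": [0,0,0],"twist": 0}]'

```text
clock: 13.22
position: [570.5, -53.8, 107.5]
tool_rot: [[-0.995, -0.1, 0.0], [-0.1, 0.995, -0.0], [-0.0, -0.0, -1.0]]
ft_force: [0.1, 0.4, -1.9]
width: 46.5
finger_force: 26.1
```

Run:
```python
from h import *
s=telemetry.sense();p=s["position"];R=s["tool_rot"]
print(p,s["ft_force"],s["width"],R.T@(np.array([570.2,-53.6,105.5])-p))
s=cams.snapshot("side")[:,:,::-1]
cv2.imwrite("pics/g4.png",cv2.resize(s[210:330,250:370],(600,600),interpolation=2))
```

```text
[570.47890146 -53.7686995  107.46009143] [ 0.12777552  0.42566805 -1.86281352] 46.492914762512186 [0.26081915 0.19573143 1.96006799]
```

View pics/g4.png

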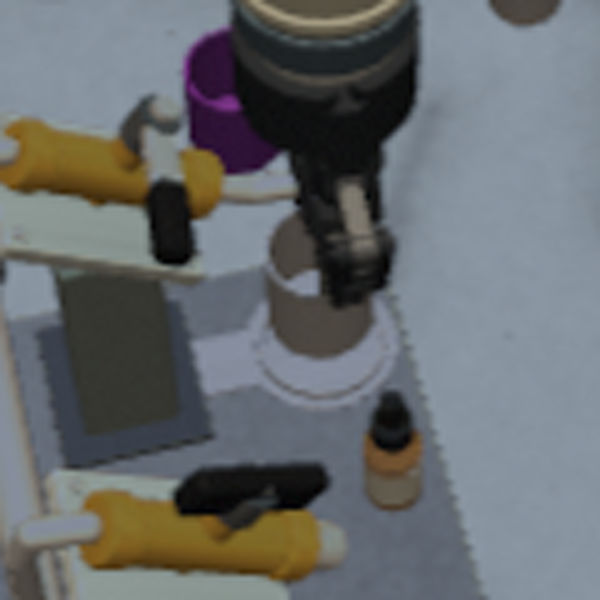

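The cup hangs over the recess between the fingers, with the spout passing between them. The cup's middle is at column 320 and the recess's at 325. I'll lower it slightly and release.

Call:
jog_arm --increments '[{"delta_pos": [0.5,0,1],"twist": 0},{"delta_pos": [0,0,1],"twist": 0},{"delta_pos": [0,0,0],"twist": 0},{"delta_pos": [0,0,0],"twist": 0}]' --force 20

```text
clock: 13.78
position: [570.3, -53.8, 105.2]
tool_rot: [[-0.995, -0.1, -0.0], [-0.1, 0.995, 0.0], [0.0, 0.0, -1.0]]
ft_force: [-1.0, -0.5, -0.6]
width: 46.9
finger_force: 26.1
```

Call:
jog_arm --increments '[{"delta_pos": [0,0,0],"twist": 0},{"delta_pos": [0,0,0],"twist": 0},{"delta_pos": [0,0,0],"twist": 0},{"delta_pos": [0,0,0],"twist": 0}]' --grip 0.66

```text
clock: 14.28
position: [570.3, -53.8, 105.3]
tool_rot: [[-0.995, -0.1, 0.0], [-0.1, 0.995, -0.0], [-0.0, -0.0, -1.0]]
ft_force: [0.0, -0.0, 0.6]
width: 56.2
finger_force: 0.0
```

Run:
```python
from h import *
s=telemetry.sense();print(s["position"],s["ft_force"],s["width"])
s=cams.snapshot("side")[:,:,::-1]
cv2.imwrite("pics/g5.png",cv2.resize(s[210:330,250:370],(600,600),interpolation=2))
```

```text
[570.28630206 -53.75912333 105.31212378] [ 0.01947532 -0.03327223  0.58961773] 56.20308172212953
```

View pics/g5.png

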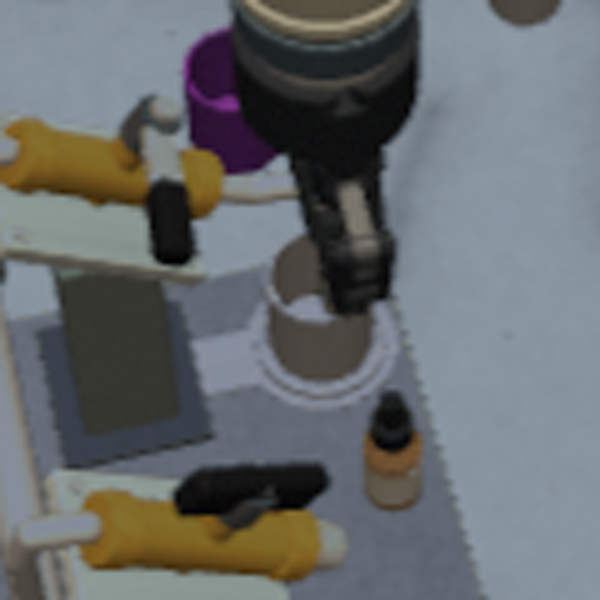

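The cup dropped straight into the recess area: its bottom went from row 355 to 381. I've viewed 10 pictures, so from here I'll only measure. I'll back out to the front and check the seating.

Call:
jog_arm --increments '[{"delta_pos": [15,0,0],"twist": 0},{"delta_pos": [25,0,0],"twist": 0},{"delta_pos": [30,0,0],"twist": 0},{"delta_pos": [40,0,0],"twist": 0},{"delta_pos": [0,0,-50],"twist": 0},{"delta_pos": [0,0,-50],"twist": 0},{"delta_pos": [0,0,-45],"twist": 0},{"delta_pos": [0,0,0],"twist": 0}]'

```text
clock: 15.32
position: [461.1, -65.1, 253.3]
tool_rot: [[-0.995, -0.1, 0.006], [-0.1, 0.995, -0.002], [-0.005, -0.002, -1.0]]
ft_force: [0.5, 0.1, -1.2]
width: 56.6
finger_force: 0.0
```

Run:
```python
from h import *
s0=cv2.imread("pics/side0.png");s=cams.snapshot("side")[:,:,::-1].copy();cv2.imwrite("pics/s6.png",s)
print(telemetry.sense()["position"])
d=cv2.absdiff(s,s0).sum(2)
m=(d>60).astype(np.uint8);m[:, :288]=0;m[:,345:]=0;m[:245]=0;m[:][310:]=0
for r in range(248,305): print(r,''.join('#' if v else '.' for v in m[r,285:345]))
a=np.linspace(0,6.28,121);c=np.array([575.5,-53.1])
for z,rad in((12,23),(14,25),(72,25)):
    b=np.array([proj("side",[c[0]+rad*np.cos(t),c[1]+rad*np.sin(t),z]) for t in a]);print(z,b.min(0).round(1),b.max(0).round(1))
```

```text
[460.5169207  -64.86471237 251.28670392]
248 ............................................................
249 ............................................................
250 ............................................................
251 ............................................................
252 ............................................................
253 ............................................................
254 ............................................................
255 ............................................................
256 ............................#...............................
257 ........................#########...........................
258 .......................############.........................
259 .....................###############.#......................
260 .....................###############.##.....................
261 ....................#################.......................
262 ....................##################.#....................
263 ....................##################.#....................
264 ...............
[... 2036 characters left out ...]
...........#............
296 ............................................................
297 .......................................#....................
298 ........................................#...................
299 ..............................................##............
300 ............................................................
301 ............................................................
302 ............................................................
303 ............................................................
304 ...............................................##...........
12 [304.7 269.7] [324.2 286.7]
14 [303.8 268.5] [325. 287.]
72 [303.  255.7] [325.1 274.7]
```

The silhouette (columns 303–325, rows 256–287) matches a cup seated at z=12 and centred. Next is the wing: I'll straddle it with a 30 mm gap.

Call:
jog_arm --increments '[{"delta_pos": [0,0,-25],"twist": 0},{"delta_pos": [0,0,-25],"twist": 0},{"delta_pos": [-36,34,0],"twist": 0},{"delta_pos": [-36,34,0],"twist": 0},{"delta_pos": [-36,34,0],"twist": 0},{"delta_pos": [-36,34,0],"twist": 0},{"delta_pos": [-37,34,0],"twist": 0},{"delta_pos": [0,0,0],"twist": 0}]' --grip 0.36

```text
clock: 16.38
position: [624.7, 124.7, 296.6]
tool_rot: [[-0.995, -0.103, -0.005], [-0.103, 0.995, -0.0], [0.005, 0.0, -1.0]]
ft_force: [0.1, -1.3, -0.1]
width: 31.0
finger_force: 0.0
```

Run:
```python
from h import *
s=telemetry.sense();p=s["position"];R=s["tool_rot"]
print(p,s["width"],R.T@(np.array([623.5,122.4,234])-p))
```

```text
[624.67378897 124.66083005 296.62550791] 30.98550047698101 [ 1.10582937 -2.15827022 62.63036313]
```

Call:
jog_arm --increments '[{"delta_pos": [1,-2,15],"twist": 0},{"delta_pos": [0,0,15],"twist": 0},{"delta_pos": [0,0,12],"twist": 0},{"delta_pos": [0,0,10],"twist": 0},{"delta_pos": [0,0,8],"twist": 0},{"delta_pos": [0,0,0],"twist": 0},{"delta_pos": [0,0,0],"twist": 0}]'

```text
clock: 17.25
position: [623.3, 120.4, 240.7]
tool_rot: [[-0.995, -0.1, 0.001], [-0.1, 0.995, 0.0], [-0.001, -0.0, -1.0]]
ft_force: [-0.0, 0.0, 0.5]
width: 30.3
finger_force: 0.0
```

Call:
jog_arm --increments '[{"delta_pos": [0,0,0],"twist": -0.17},{"delta_pos": [0,0,0],"twist": -0.17},{"delta_pos": [0,0,0],"twist": -0.17},{"delta_pos": [0,0,0],"twist": 0}]'

```text
clock: 17.75
position: [623.3, 120.4, 240.7]
tool_rot: [[-0.82, -0.572, 0.001], [-0.572, 0.82, 0.0], [-0.001, -0.0, -1.0]]
ft_force: [-0.5, -0.0, -0.5]
width: 30.8
finger_force: 0.0
```

Call:
jog_arm --increments '[{"delta_pos": [-1,1.6,5],"twist": 0},{"delta_pos": [0,0,0],"twist": -0.17},{"delta_pos": [0,0,0],"twist": -0.17},{"delta_pos": [0,0,0],"twist": -0.17},{"delta_pos": [0,0,0],"twist": 0}]'

```text
clock: 18.38
position: [622.9, 123.3, 234.8]
tool_rot: [[-0.436, -0.9, -0.001], [-0.9, 0.436, 0.002], [-0.001, 0.001, -1.0]]
ft_force: [-0.9, 4.8, -1.5]
width: 30.5
finger_force: 2.0
```

Call:
jog_arm --increments '[{"delta_pos": [0,0,0],"twist": -0.17},{"delta_pos": [0,0,0],"twist": -0.17},{"delta_pos": [0,0,0],"twist": -0.17},{"delta_pos": [0,0,0],"twist": 0},{"delta_pos": [0,0,0],"twist": 0}]'

```text
clock: 19.0
position: [622.7, 122.6, 235.3]
tool_rot: [[0.054, -0.999, -0.0], [-0.999, -0.054, 0.0], [-0.0, 0.0, -1.0]]
ft_force: [-3.4, 3.3, 2.6]
width: 30.8
finger_force: 2.5
```

Run:
```python
from h import *
s=telemetry.sense();print(s["position"],s["ft_force"],s["moment"],s["width"],s["finger_force"])
```

```text
[622.65092796 122.61686052 235.34969532] [-3.39277299  3.27880236  2.6318725 ] [ 0.68084585  0.79705416 -0.05626172] 30.78447822324222 2.4977008575660875
```

Call:
jog_arm --increments '[{"delta_pos": [0,0,0],"twist": -0.12},{"delta_pos": [0,0,0],"twist": -0.12},{"delta_pos": [0,0,0],"twist": -0.1},{"delta_pos": [0,0,0],"twist": 0},{"delta_pos": [0,0,0],"twist": 0}]'

```text
clock: 19.62
position: [622.3, 122.2, 235.5]
tool_rot: [[0.384, -0.924, -0.001], [-0.924, -0.384, -0.0], [-0.0, 0.001, -1.0]]
ft_force: [-5.7, 1.5, 4.6]
width: 30.5
finger_force: 3.7
```

Run:
```python
from h import *
s=telemetry.sense();print(s["position"],s["ft_force"],s["moment"],s["width"],s["finger_force"])
```

```text
[622.30841892 122.2155227  235.54788645] [-5.72161896  1.483255    4.61892821] [ 0.37512529  1.1786941  -0.06971853] 30.54469642670841 3.741585269890493
```

Call:
jog_arm --increments '[{"delta_pos": [0,0,0],"twist": -0.1},{"delta_pos": [0,0,0],"twist": -0.08},{"delta_pos": [0,0,0],"twist": 0},{"delta_pos": [0,0,0],"twist": 0}]'

```text
clock: 20.12
position: [622.2, 122.0, 235.5]
tool_rot: [[0.543, -0.84, -0.001], [-0.84, -0.543, -0.001], [-0.0, 0.001, -1.0]]
ft_force: [-6.4, 0.7, 5.1]
width: 30.9
finger_force: 4.2
```

Run:
```python
from h import *
s=telemetry.sense();print(s["position"],s["tool_rot"][:,0],s["ft_force"],s["moment"],s["width"],s["finger_force"])
```

```text
[622.1700132  122.00014085 235.52752829] [ 5.42588863e-01 -8.39998391e-01 -1.72615586e-04] [-6.43601965  0.66137634  5.12904943] [ 0.22370433  1.39451724 -0.15687681] 30.915989119984314 4.24448300851509
```

Call:
jog_arm --increments '[{"delta_pos": [0,0,0],"twist": -0.08},{"delta_pos": [0,0,0],"twist": -0.07},{"delta_pos": [0,0,0],"twist": 0},{"delta_pos": [0,0,0],"twist": 0}]'

```text
clock: 20.62
position: [621.7, 122.5, 236.2]
tool_rot: [[0.661, -0.751, -0.001], [-0.751, -0.661, 0.001], [-0.001, 0.0, -1.0]]
ft_force: [-10.6, 4.7, 9.4]
width: 31.0
finger_force: 36.7
```

Run:
```python
from h import *
s=telemetry.sense();print(s["position"],s["tool_rot"][:,0],s["ft_force"],s["moment"],s["width"],s["finger_force"])
```

```text
[621.72751032 122.4709446  236.17957606] [ 0.66080228 -0.75055879 -0.00135934] [-10.61601952   4.73205564   9.39965061] [ 0.94932792  1.95236464 -1.51282077] 31.037975815222595 36.74615241587162
```

The stop was reached (the moment and finger force jumped). I'll relax the twist, retreat upwards, square the tool to the stand and check the wing.

Call:
jog_arm --increments '[{"delta_pos": [0,0,0],"twist": 0.15},{"delta_pos": [0,0,0],"twist": 0.15},{"delta_pos": [0,0,0],"twist": 0.05},{"delta_pos": [0,0,-20],"twist": 0},{"delta_pos": [0,0,-30],"twist": 0},{"delta_pos": [0,0,-30],"twist": 0.13},{"delta_pos": [0,0,0],"twist": 0.14},{"delta_pos": [0,0,0],"twist": 0}]'

```text
clock: 21.62
position: [623.3, 121.8, 315.2]
tool_rot: [[0.106, -0.994, 0.0], [-0.994, -0.106, -0.001], [0.001, -0.0, -1.0]]
ft_force: [0.2, -0.3, -0.1]
width: 30.5
finger_force: 0.0
```

Call:
jog_arm --increments '[{"delta_pos": [0,40,0],"twist": 0},{"delta_pos": [0,40,0],"twist": 0},{"delta_pos": [0,40,0],"twist": 0},{"delta_pos": [0,0,0],"twist": 0}]' --grip 0

```text
clock: 22.12
position: [501.6, 108.9, 315.9]
tool_rot: [[0.11, -0.994, 0.001], [-0.994, -0.11, -0.0], [0.001, -0.001, -1.0]]
ft_force: [0.2, -0.3, 0.7]
width: -0.1
finger_force: 0.0
```

```bash
cat > w.py <<'E'
from h import *
s=telemetry.sense();print(s["position"],s["tool_rot"].round(3).tolist(),s["width"],s["ft_force"].round(1))
t=cams.snapshot("top")[:,:,::-1].copy();sd=cams.snapshot("side")[:,:,::-1].copy()
cv2.imwrite("pics/tw.png",t);cv2.imwrite("pics/sw.png",sd)
# pixels much darker than neighbourhood near wing & lever; predicted ends
X=np.array([.995,.0985,0]);Y=np.array([-.0985,.995,0]);u=.819*X+np.array([0,0,.574])
W=np.array([623.6,122.4,222.6]);H=np.array([640.3,-46.9,222.6])
for n,im in(("top",t),("side",sd)):
    for nm,c,pts in(("wing",W,[W+31*Y,W-31*Y,W+31*u,W-31*u]),("lever",H,[H+36*Y,H+70*Y,H+36*u,H+70*u])):
        print(n,nm,[proj(n,q).round(1).tolist() for q in pts])
        c0=proj(n,c);x,y=c0.astype(int);r=24
        m=(im[y-r:y+r,x-r:x+r].max(2)<48).astype(np.uint8)
        k,l,st,ce=cv2.connectedComponentsWithStats(m)
        for i in range(1,k):
            if st[i,4]>25:
                ys,xs=np.where(l==i);e=cv2.fitLine(np.c_[xs,ys].astype(np.float32),2,0,.01,.01).ravel()
                print("   ",st[i]+[x-r,y-r,0,0,0],(ce[i]+[x-r,y-r]).round(1),e[:2].round(2))
E
python3 w.py
```

```text
[501.59858052 108.90094299 315.90347741] [[0.11, -0.994, 0.001], [-0.994, -0.11, -0.0], [0.001, -0.001, -1.0]] -0.06352030807677879 [ 0.2 -0.3  0.7]
top wing [[241.4, 204.3], [266.3, 202.5], [252.3, 191.9], [255.4, 214.5]]
    [262 197  13  21  54] [269.1 208.8] [ 0.47 -0.88]
    [248 200  19  27 220] [253.9 210.7] [ 0.41 -0.91]
top lever [[307.6, 199.6], [294.1, 200.6], [321.3, 185.3], [320.5, 172.3]]
    [298 195  11   7  71] [302.6 198. ] [1. 0.]
side wing [[303.7, 322.4], [296.4, 292.9], [285.9, 306.1], [313.5, 308.7]]
    [291 292  17  33 270] [300.1 308.1] [0.21 0.98]
side lever [[285.2, 247.9], [288.8, 262.2], [266.2, 230.3], [251.1, 227.5]]
    [279 246   9  11  79] [283.2 251.6] [0.23 0.97]
```

The wing axis in the side view (0.21, 0.98) matches closed (0.24, 0.97), and its ends match too. Next the lever: go to the front of its grip with shut fingers.

Call:
jog_arm --increments '[{"delta_pos": [39,-27,0],"twist": 0},{"delta_pos": [39,-27,0],"twist": 0},{"delta_pos": [39,-27,0],"twist": 0},{"delta_pos": [0,0,30],"twist": 0},{"delta_pos": [0,0,30],"twist": 0},{"delta_pos": [0,0,28],"twist": 0},{"delta_pos": [0,0,0],"twist": 0},{"delta_pos": [0,0,0],"twist": 0}]'

```text
clock: 23.22
position: [597.9, 1.6, 227.9]
tool_rot: [[0.109, -0.994, 0.001], [-0.994, -0.109, -0.0], [0.0, -0.001, -1.0]]
ft_force: [-0.3, 0.1, 0.4]
width: 0.1
finger_force: 0.0
```

Run:
```python
from h import *
s=telemetry.sense();p=s["position"];R=s["tool_rot"];print(p,s["ft_force"])
X=np.array([.995,.0985,0]);Y=np.array([-.0985,.995,0]);H=np.array([640.3,-46.9,0]);d=p-H;print("deck",d@X,d@Y)
q=p
for a,b,z in((-20,50,226),(2.5,56,240),(26,45,250.5),(38,30,254),(41,14,254)):
    g=H+a*X+b*Y+[0,0,z];print((R.T@(g-q)).round(1));q=g
```

```text
[597.90203226   1.5630046  227.85877642] [-0.31728075  0.11567445  0.44389714]
deck -37.41237195212933 52.39688940021716
[  2.6 -17.4   1.9]
[ -5.8 -22.6 -14. ]
[ 11.3 -23.4 -10.5]
[ 15.1 -11.8  -3.5]
[16.  -2.8  0. ]
```

Call:
jog_arm --increments '[{"delta_pos": [1.5,-9,1],"twist": 0},{"delta_pos": [1,-8,0],"twist": 0},{"delta_pos": [-2,-7,-5],"twist": 0},{"delta_pos": [-2,-7,-5],"twist": 0},{"delta_pos": [-2,-8,-4],"twist": 0},{"delta_pos": [0,0,0],"twist": 0}]'

```text
clock: 23.98
position: [636.1, 9.9, 240.8]
tool_rot: [[0.11, -0.994, 0.001], [-0.994, -0.11, 0.0], [-0.0, -0.001, -1.0]]
ft_force: [-2.3, 0.5, 1.1]
width: 0.0
finger_force: 0.9
```

Call:
jog_arm --increments '[{"delta_pos": [3.5,-8,-4],"twist": 0},{"delta_pos": [4,-8,-3.5],"twist": 0},{"delta_pos": [4,-7,-3],"twist": 0},{"delta_pos": [0,0,0],"twist": 0}]'

```text
clock: 24.48
position: [660.3, 0.5, 250.9]
tool_rot: [[0.109, -0.994, 0.001], [-0.994, -0.109, 0.0], [-0.0, -0.001, -1.0]]
ft_force: [-0.3, -0.2, 1.1]
width: -0.2
finger_force: 0.5
```

Call:
jog_arm --increments '[{"delta_pos": [7,-6,-2],"twist": 0},{"delta_pos": [8,-6,-2],"twist": 0},{"delta_pos": [6,-2,0],"twist": 0},{"delta_pos": [4,0,0],"twist": 0},{"delta_pos": [0,0,0],"twist": 0},{"delta_pos": [0,0,0],"twist": 0}]'

```text
clock: 25.22
position: [677.0, -22.4, 254.9]
tool_rot: [[0.11, -0.994, 0.002], [-0.994, -0.11, 0.001], [-0.001, -0.002, -1.0]]
ft_force: [2.6, 5.6, 0.1]
width: -0.3
finger_force: 2.3
```

```bash
python3 - <<'E'
from h import *
s=telemetry.sense();p=s["position"];print(p,s["ft_force"],s["moment"])
X=np.array([.995,.0985,0]);Y=np.array([-.0985,.995,0]);H=np.array([640.3,-46.9,0]);d=p-H;print("deck",d@X,d@Y)
E
python3 w.py
```

```text
[676.99480138 -22.40931229 254.92134547] [2.61923152 5.59601076 0.08860389] [ 1.00638764 -0.55445779  0.07031326]
deck 38.92366010754828 20.75379633538643
[676.99480138 -22.40931229 254.92134547] [[0.11, -0.994, 0.002], [-0.994, -0.11, 0.001], [-0.001, -0.002, -1.0]] -0.3020246853756787 [2.6 5.6 0.1]
top wing [[241.4, 204.3], [266.3, 202.5], [252.3, 191.9], [255.4, 214.5]]
    [242 199  17   9 110] [250.3 203.8] [ 0.98 -0.21]
top lever [[307.6, 199.6], [294.1, 200.6], [321.3, 185.3], [320.5, 172.3]]
side wing [[303.7, 322.4], [296.4, 292.9], [285.9, 306.1], [313.5, 308.7]]
    [291 292  17  33 271] [300.1 308.1] [0.21 0.98]
side lever [[285.2, 247.9], [288.8, 262.2], [266.2, 230.3], [251.1, 227.5]]
    [257 209  36  34 670] [270.4 220. ] [ 0.83 -0.56]
```

Call:
jog_arm --increments '[{"delta_pos": [3,0,0],"twist": 0},{"delta_pos": [2,0,0],"twist": 0},{"delta_pos": [0,0,0],"twist": 0},{"delta_pos": [0,0,0],"twist": 0}]'

```text
clock: 25.82
position: [677.0, -22.9, 255.0]
tool_rot: [[0.113, -0.994, 0.001], [-0.994, -0.113, 0.008], [-0.008, -0.002, -1.0]]
ft_force: [0.6, 25.1, 2.0]
width: 0.2
finger_force: 12.2
```

Force jumped to 25 N with no motion, so the lever is at its stop. I'll back off and check.

Call:
jog_arm --increments '[{"delta_pos": [-6,0,0],"twist": 0},{"delta_pos": [-10,0,0],"twist": 0},{"delta_pos": [-10,0,0],"twist": 0},{"delta_pos": [0,0,-30],"twist": 0},{"delta_pos": [0,0,-40],"twist": 0},{"delta_pos": [0,40,0],"twist": 0},{"delta_pos": [0,50,0],"twist": 0},{"delta_pos": [0,50,0],"twist": 0}]'

```text
clock: 26.82
position: [533.3, -17.3, 324.6]
tool_rot: [[0.109, -0.994, 0.0], [-0.994, -0.109, -0.0], [0.0, -0.0, -1.0]]
ft_force: [0.1, -0.2, 0.6]
width: -0.3
finger_force: 0.0
```

Call:
jog_arm --increments '[{"delta_pos": [0,50,0],"twist": 0},{"delta_pos": [0,20,0],"twist": 0},{"delta_pos": [0,0,0],"twist": 0}]'

```text
clock: 27.2
position: [464.2, -24.8, 325.7]
tool_rot: [[0.108, -0.994, 0.002], [-0.994, -0.108, -0.001], [0.001, -0.002, -1.0]]
ft_force: [0.7, -0.8, -0.2]
width: -0.1
finger_force: 0.0
```

```bash
python3 w.py
python3 - <<'E'
from h import *
sd=cv2.imread("pics/sw.png");t=cv2.imread("pics/tw.png");s0=cv2.imread("pics/side0.png");t0=cv2.imread("pics/top0.png")
def rows(im,th,x0,x1,y0,y1):
    for r in range(y0,y1): print(r,''.join('#' if im[r,c].max()<th else '.' for c in range(x0,x1)))
print("side 240+");rows(sd,55,240,300,218,262)
# cup rim check and other objects' change
s6=cv2.imread("pics/s6.png")
print("cup diff",(cv2.absdiff(sd,s6)[250:290,298:330].sum(2)>60).sum())
for n,(x,y) in{"small":(356,203),"large":(400,410),"oil":(328,300),"wash":(324,445),"jar":(335,162)}.items():
    print(n,(cv2.absdiff(sd,s0)[y-18:y+18,x-18:x+18].sum(2)>60).sum())
E
```

```text
[464.16350372 -24.84528523 325.74310428] [[0.108, -0.994, 0.002], [-0.994, -0.108, -0.001], [0.001, -0.002, -1.0]] -0.10176225841193544 [ 0.7 -0.8 -0.2]
top wing [[241.4, 204.3], [266.3, 202.5], [252.3, 191.9], [255.4, 214.5]]
    [262 195  14  22  71] [269.6 209.2] [ 0.33 -0.94]
    [242 199  25   9 158] [253.9 203.7] [ 1.   -0.08]
top lever [[307.6, 199.6], [294.1, 200.6], [321.3, 185.3], [320.5, 172.3]]
    [318 174   7  13  76] [320.7 179.8] [0.08 1.  ]
    [309 208  11   7  34] [313.5 211. ] [ 0.99 -0.14]
side wing [[303.7, 322.4], [296.4, 292.9], [285.9, 306.1], [313.5, 308.7]]
    [291 292  17  33 272] [300.1 308.1] [0.21 0.98]
side lever [[285.2, 247.9], [288.8, 262.2], [266.2, 230.3], [251.1, 227.5]]
    [257 226  10   9  78] [261.3 230. ] [0.94 0.34]
side 240+
218 ....................................................#.......
219 ...................................................##.......
220 .................................................####.......
221 .................................................####.......
222 ................................................######.
[... 1891 characters left out ...]
252 ............................................................
253 ............................................................
254 ............................................................
255 ............................................................
256 ............................................................
257 ............................................................
258 ............................................................
259 ............................................................
260 ............................................................
261 ............................................................
cup diff 0
small 403
large 0
oil 113
wash 8
jar 80
```

Lever axis and centre match fully open, the wing is still closed and the cup hasn't moved. The remaining differences are probably the arm and its shadow. I'll check small, oil and jar in the other frames, then hand in.

Run:
```python
from h import *
s6=cv2.imread("pics/s6.png");s0=cv2.imread("pics/side0.png");t=cv2.imread("pics/tw.png");t0=cv2.imread("pics/top0.png")
ok=True
g=cv2.imread("pics/sw.png")
for n,(x,y),(a,b) in(("small",(356,203),(390,281)),("oil",(328,300),(295,240)),("jar",(335,162),(438,271))):
    print(n,(cv2.absdiff(s6,s0)[y-12:y+12,x-10:x+10].sum(2)>60).sum(),(cv2.absdiff(t,t0)[b-10:b+10,a-10:a+10].sum(2)>60).sum())
    # template location in the top and side view
    for im,ref,(u,v) in((g,s0,(x,y)),(t,t0,(a,b))):
        r=cv2.matchTemplate(im[v-22:v+22,u-22:u+22],ref[v-10:v+10,u-8:u+8],cv2.TM_CCOEFF_NORMED);m=cv2.minMaxLoc(r);print("  ",round(m[1],2),m[3][0]-14,m[3][1]-12)
```

```text
small 65 0
   0.58 0 0
   1.0 0 0
oil 10 376
   0.98 0 0
   0.26 14 -12
jar 0 0
   1.0 0 0
   0.99 0 0
```

Small cup, dropper bottle and jar are where they stood; the differences come from the arm blocking the view.

```bash
python3 -c "
from workcell import sign_off
print(sign_off())"
```

```text
the job is handed in; nothing more can be done
None
```

The job is handed in at about 27 s: by my image checks the 50 mm cup is seated in the recess, the bypass wing was closed first and then the spout lever fully opened, and nothing else was disturbed; no verdict was returned.

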